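# Lock the gouge chest

## Robot

A 6-joint arm with a two-finger parallel gripper is mounted at the origin on the work surface. World frame = base frame: x ahead of the robot, y to its left, z up, the work surface at z = 0. Lengths are in mm, angles in rad, forces in N, time in s.
With the tool pointing down it reaches from about 375 to 925 mm from the base axis. Payload 5.7 kg.
Tool frame: the origin (TCP) lies at the very end of the fingers, on their centre line; the grasp point (between the pads) lies 19 mm behind it; z points along the fingers, y is the line along which they close (so a half turn about z gives the same grasp; the last joint's range is limited). The gripper opens to 85 mm and grips with 20 to 120 N. Pads are 22 mm wide; open, the fingers measure 114 mm over their backs; the gripper's body (76 mm by 85 mm) begins 54 mm behind the grasp point. The pads swing forward as they close: fully open they stand 13 mm farther back than shut.
Start: joints at [-1.368, 0.359, 1.51, -0, 1.272, -0.115], TCP at [187.47, -569.924, 197.167] pointing down, gripper open.
Joint ranges: [-2.97, 2.97], [-1.01, 2.36], [0.21, 2.38], [-0.96, 4.11], [0.2, 2.71], [-2.98, 2.98]. Speed limits (rad/s): [2.39, 2.39, 3.14, 3.14, 3.14, 3.14].

## Interface

Orientations are given as a unit quaternion [w, x, y, z].
In Python, from cell import sense, capture, sign_off gives the robot as it stands.
- The arm moves only by the tool arm_command, never from a script. Its argument "steps" is a list of rows, each a list of 7 numbers: the turn, a rotation vector about the tool's x, y, z each as a share of 60 degrees, from -1 to 1, then the shift along the tool's x, y, z each as a share of 0.03 m, from -1 to 1, then the opening, from -1 (shut) to 1 (fully open), so that 0 is half open. In form: [[wx, wy, wz, tx, ty, tz, jaw], ...]. A call has 1 to 20 rows; each row shifts and turns the commanded pose from where the row before left it, along the tool's axes as they then stand; what a row does not reach is not made up. A row lasts 1/12 s, in which the tool goes at most 41.7 mm and 7.16 degrees, less where a joint would pass 70% of its speed; a pose out of reach is approached as far as the arm can. A call with a number of a shift or a turn outside -1 to 1 is refused whole. A call with a gripper value outside its range is refused whole. The fingers move at their own pace and stop on an object; "force" is the grip in N (left out, the last holds). Time passes only in rows, so rows that do not move let the fingers close. It gives the time, the measured TCP pose, the force, the opening and the grip force at its end, in the units of the state.
- sense(): the state, without advancing time (a new reading comes with each control period).
- capture(name): name is "scene" or "top" or "wrist"; returns a dict with "pixels" (384x512x3 uint8, red, green, blue), "range_z" (384x512 float32, mm along the optical axis (not along the pixel's ray), 0 where there is no reading), "K" (3x3 intrinsics, pixels), "origin" and "orientation" of the camera in the world; the wrist camera has in their place "tool_from_camera" (4x4, takes a point from camera to tool coordinates, whose origin is the TCP and whose axes are the flange's). Camera axes: x right, y down, z forward; pixel columns grow to the right and rows downward; lengths in mm; the calibration is good to about 2 mm. A picture is of the moment at which its call begins: read the wrist's pose just before it.
- sign_off(): hands the job in; it is judged then, once.
The state is a dict: "time": time; "qpos": joint angles; "qvel": joint speeds; "tau": joint torques, N m; "tcp_pos": TCP position; "tool_rot": TCP orientation; "wrist_force": force on the tool from outside, world axes, zero at the start; "wrist_torque": the same for the moment, N m; "grip_width": finger opening in mm; "gripper_force": force on a finger pad.
Only numpy, scipy, OpenCV 4.12 (cv2) and the standard library are available. Lean on these libraries where they do the work, as an engineer would, in place of code of your own. Each camera call takes 0.05 s, during which the arm holds its last target. There are 200 camera calls.

## Task

Lock the gouge chest: push its brass locking disc round by the red stud until the slot lines up with the steel bar, either way round, then push the bar by its red tab through the disc until it is fully home in the keeper beyond. Do it all by pushing with the fingers: the bar must stay lying in its track and not be lifted. Leave everything else on the chest and the bench where it is, and finish with the robot clear of everything.

Things in the scene. Friction and masses are not known exactly. Their poses are not given: they have to be found in the camera images.
- chest: Low wooden chest with a two-leaf lid, fixed. Frame: origin on the bench right under the disc's axis, z up, y along the bar's track; +y is the way the bar is pushed. It reaches from x = -102 to 102 and y = -235 to 200 mm, lid top at z = 60 mm. A 44 mm wide brass plate (top z = 63 mm) runs along x = 0. All z values given here are heights above the bench.
- lock_disc (a joint): Angle (rad) of the locking disc about the chest's vertical axis x = y = 0, anticlockwise from above. The slot lines up with the bar at 0 and at pi; both are right. Runs from -0.4 to 3.54 with no stop or click at 0 or pi. The stud points along the chest's +x at 0, +y at pi/2, -x at pi. Stiff (0.05 N m, about 2 N at the stud), stays where it is left.
- disc_top (a point): Centre of the brass locking disc, on its axis at the height of its top (z = 77 mm). The disc is 76 mm across and 14 mm high, on the brass plate, cut right across by a 17 mm wide slot, open at the top, with slightly flared ends. A misaligned disc blocks the bar. The point turns with the disc, its y lies along the slot.
- track (a point): Middle of the bar's track, on the plate at z = 63 mm, 131 mm from the disc's axis along the chest's -y. Two steel rails, 15 mm apart inside, 29 mm over their outsides, 8 mm high (tops at z = 71 mm), reach 87 mm either way of this point along the chest's y. Open at the top.
- stud (a point): Centre (half-way up) of the red upright stud on the disc: 14 mm across, 30 mm tall, from z = 77 to 107 mm, 26 mm from the disc's axis. The point's axes turn with the disc: its x points from the disc's axis to the stud, its y along the slot.
- bar_tip (a point): Centre of the nose's end of the loose steel lock bar. The bar is 12 mm wide, 10 mm high and 130 mm long (140 g), it lies on the brass plate from z = 63 to 73 mm; its last 15 mm taper to 4 mm width. The point's y points along the bar, forwards.
- bar_tab (a point): Centre of the red upright tab at the bar's tail, 125 mm behind the nose's end: 24 mm wide across the bar, 10 mm thick along it, from z = 73 to 103 mm. Push it on its rear face (5 mm behind this point). The point's y points along the bar, forwards. The bar slides with about 1 N of friction, and is not held down in the track.
- keeper (a point): Where the centre of the nose's end comes to rest when the bar is fully home, against the solid end wall of the brass keeper beyond the disc (66 mm from the disc's axis along the chest's +y, z = 68 mm). The keeper is a roofed pocket 32 mm wide, from y = 47 to 73 mm, top at about z = 80 mm.
- glue_jar: Bystander: small glass jar, 36 mm across, 45 mm tall, standing on the chest's right (+y) leaf. Origin under its centre.
- bridge: Bystander: flat maple bridge blank, 40 by 34 by 6 mm, lying on the chest's +y leaf. Origin on its underside.
- rosin: Bystander: round amber rosin cake, 41 mm across, 14 mm high, on the chest's lid beyond the bar. Origin under its centre.
- bowl: Bystander: white bowl, 130 mm across, 60 mm high, on the bench. Origin under its centre.
- varnish: Bystander: dark jar with a red cap, 60 mm across, 110 mm tall, on the bench. Origin under its centre.
- gouge: Bystander: gouge with a wooden handle, 220 mm long along its x, 26 mm thick, lying on the bench. Origin under its middle.
- block_plane: Bystander: small steel block plane, 150 (its x) by 50 by 40 mm, on the bench. Origin under its centre.
Things that resemble listed ones, but are neither listed nor needed, are in the scene too. Of the things that look like the part that bears bar_tip, the largest one is meant.

How it is judged:
By the outcome, as a careful person would: the job done as asked, in the order asked, and still so for the second after the job is handed in, with the robot touching nothing.
It also fails if it takes over 48 s, if anything falls off the work surface, if the arm or the gripper's body presses on something with over 40 N, if the wrist force passes 120 N, or if a joint passes its speed limit or range.

## Working session

There is one attempt and no reset: what is moved stays moved. The work goes in short steps, Python scripts to look and compute and a tool call to move; the robot and the scene stay as the last step left them, time stands still between calls to the robot, and variables do not carry over. Pictures are saved under pics/ and viewed, at most 10 in all, crops included, and the job is handed in when it is done.

Besides the shell and the picture viewer there is one more tool, called after "Call:" as name(argument=value, ...), one argument or row to a line, values as JSON. arm_command: Moves the arm, as the interface text tells. Its arguments: {"type":"object","properties":{"steps":{"type":"array","items":{"type":"array","items":{"type":"number","minimum":-1,"maximum":1}}},"force":{"type":"number"}},"required":["steps"]}

```bash
mkdir -p pics
cat > h.py <<'E'
import numpy as np, cv2
from cell import sense, capture, sign_off
from scipy.spatial.transform import Rotation as R
def q2m(q): return R.from_quat([q[1],q[2],q[3],q[0]]).as_matrix()
def cloud(c,s=None):
    K=c["K"];z=c["range_z"];v,u=np.mgrid[:z.shape[0],:z.shape[1]]
    P=np.stack([(u-K[0][2])/K[0][0]*z,(v-K[1][2])/K[1][1]*z,z],-1)
    if "tool_from_camera" in c:
        T=np.array(c["tool_from_camera"]);P=P@T[:3,:3].T+T[:3,3]
        return P@q2m(s["tool_rot"]).T+np.array(s["tcp_pos"])
    o=np.array(c["orientation"]);M=q2m(o) if o.size==4 else o
    return P@M.T+np.array(c["origin"])
def save(c,n): cv2.imwrite("pics/"+n,c["pixels"][:,:,::-1])
E
python3 - <<'E'
from h import *
s=sense();print(s)
for n in("top","scene"):
    c=capture(n);save(c,n+".png");np.savez("/tmp/"+n,P=cloud(c),px=c["pixels"]);print(n,c["origin"],c["orientation"],c["K"])
E
```

```text
{'time': 0.0, 'qpos': array([-1.36807826e+00,  3.59527402e-01,  1.51146899e+00,  1.42554365e-05,
        1.27249277e+00, -1.15114619e-01]), 'qvel': array([ 0.0020627 , -0.00024307,  0.00021668, -0.00040271, -0.00060721,
        0.00072249]), 'tau': array([ 1.83429670e-04, -5.27606678e+01, -2.78620863e+01, -1.03555385e-04,
        1.34609445e-02, -2.94938491e-05]), 'tcp_pos': array([ 187.3402181 , -569.2002836 ,  196.32640459]), 'tool_rot': array([-9.47640322e-04,  9.87399239e-01,  1.58246149e-01, -3.47173618e-05]), 'wrist_force': array([ 0.17949333,  0.01694247, -0.28790857]), 'wrist_torque': array([-0.02815949,  0.0199976 , -0.04844063]), 'gripper_force': 0.0, 'grip_width': 85.47706415916849}
top [ 354.5079834    36.55160088 1289.91344968] [ 0.05563436 -0.6969521   0.71290505 -0.05411998] [[429.38112151   0.         249.9687251 ]
 [  0.         429.38112151 195.99504069]
 [  0.           0.           1.        ]]
scene [1158.89019319   -9.29374259 1021.69018381] [-0.22627925  0.69844622  0.64833954 -0.20155994] [[412.67698961   0.         257.61293291]
 [  0.         412.67698961 192.65057086]
 [  0.           0.           1.        ]]
```

View pics/top.png

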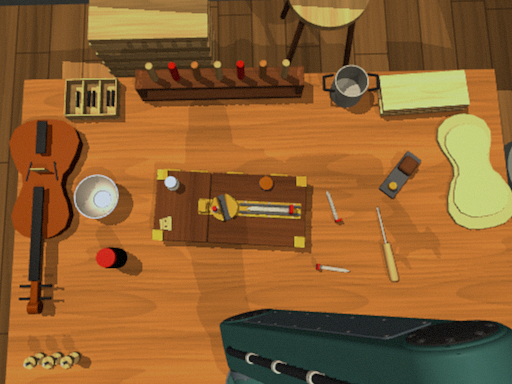

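View pics/scene.png

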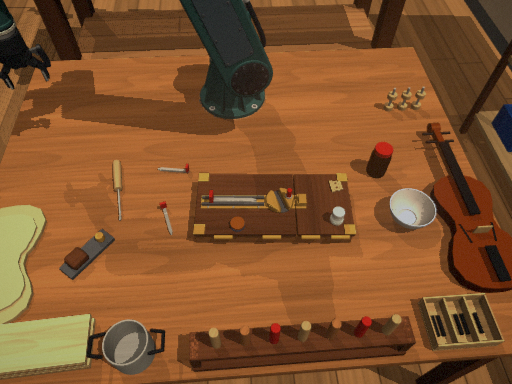

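The top view shows the chest with the disc at about (224,207), the bar's red tab at (293,209) and the keeper at (204,206). The jar is at (171,183), the bridge at (166,223) and the rosin at (266,183). I'll measure these next.

Run:
```python
from h import *
for n in("top","scene"):
    d=np.load(f"/tmp/{n}.npz");P=d["P"];px=d["px"].astype(int)
    m=(px[...,0]>120)&(px[...,1]<60)&(px[...,2]<60)
    k,l,st,ce=cv2.connectedComponentsWithStats(m.astype(np.uint8),connectivity=8)
    for i in range(1,k):
        if st[i,4]>2: 
            q=P[l==i]; print(n,ce[i].round(1),st[i,4],np.median(q,0).round(1),q[:,2].max().round(1))
P=np.load("/tmp/top.npz")["P"];px=np.load("/tmp/top.npz")["px"]
# chest lid corner outline by height
m=((P[...,2]>52)&(P[...,2]<68)).astype(np.uint8);m[:150]=0;m[265:]=0;m[:,:145]=0;m[:,330:]=0
k,l,st,ce=cv2.connectedComponentsWithStats(m);i=1+st[1:,4].argmax()
r=cv2.minAreaRect(P[l==i][:,:2].astype(np.float32));print(r,cv2.boxPoints(r))
c=px[160:260,145:320,::-1];cv2.imwrite("pics/z.png",cv2.resize(c,None,fx=4.5,fy=4.5,interpolation=cv2.INTER_CUBIC))
```

```text
top [239.7  63.3] 49 [900.3  56.5 175.8] 180.7
top [171.1  65.1] 45 [898.9 246.1 175.7] 180.7
top [ 45. 120.] 3 [793.2 650.1  54.1] 56.3
top [ 49.5 124. ] 4 [784.7 639.5  41.2] 42.1
top [ 36. 127.] 3 [765.9 668.4  62.6] 1289.9
top [ 52. 131.] 7 [762.  631.1  40.3] 45.8
top [ 52. 142.] 3 [728.  629.1  40.9] 41.9
top [ 51.  149.5] 4 [705.4 631.4  39.7] 40.6
top [ 48.  173.9] 13 [630.3 636.9  40. ] 44.7
top [ 58. 178.] 3 [616.9 604.7  43. ] 43.2
top [ 48.7 191.1] 9 [579.  631.3  39.4] 41.7
top [ 49. 198.] 3 [557.7 629.2  41.3] 43.3
top [290.9 208.6] 30 [502.7 -76.2 103.5] 110.1
top [214.2 208.5] 13 [508.3 137.6 106.3] 110.1
top [ 48. 212.] 9 [516.3 630.5  40.9] 46.0
top [ 31.  217.5] 4 [499.3 671.2  56.5] 62.9
top [338.3 220. ] 15 [ 474.5 -220.8   29.3] 42.6
top [ 47.1 232.5] 10 [456.2 630.9  39.2] 44.7
top [105.4 257.1] 289 [380.  433.8 111.1] 118.0
top [317.8 266.4] 15 [ 342.3 -154.9   30.3] 35.0
top [ 31.7 290.5] 17 [293.7 660.2  52.6] 57.4
top [ 35.9 295.9] 11 [277.  646.7  52.1] 56.9
top [ 32.1 302.8] 28 [257.9 655.   55.2] 61.4
top [ 31.4 309.3] 31 [241.7 654.   58.1] 61.4
scene [
[... 1268 characters left out ...]
570.6  39.1] 40.3
scene [474.7 255.3] 3 [709.3 616.2  39. ] 39.9
scene [457.3 257.8] 6 [713.2 567.4  37. ] 39.7
scene [469.8 257.2] 4 [715.8 599.8  39.7] 41.7
scene [463.2 258.5] 6 [717.  579.4  39.3] 43.2
scene [455. 261.] 3 [721.9 557.1  40. ] 40.4
scene [456.  263.7] 3 [730.4 556.2  38.6] 39.3
scene [463.5 271.5] 4 [752.6 569.1  40.1] 42.7
scene [473.  279.8] 6 [777.3 584.5  38.2] 40.5
scene [366.3 320.8] 74 [901.8 246.3 174.7] 177.9
scene [275.3 327.7] 81 [901.6  57.2 174. ] 177.7
((519.5313720703125, 97.49250030517578), (436.77557373046875, 212.09344482421875), 85.88712310791016) [[ 398.09464  -112.72702 ]
 [ 609.64185  -127.938705]
 [ 640.96814   307.71204 ]
 [ 429.4209    322.9237  ]]
```

View pics/z.png

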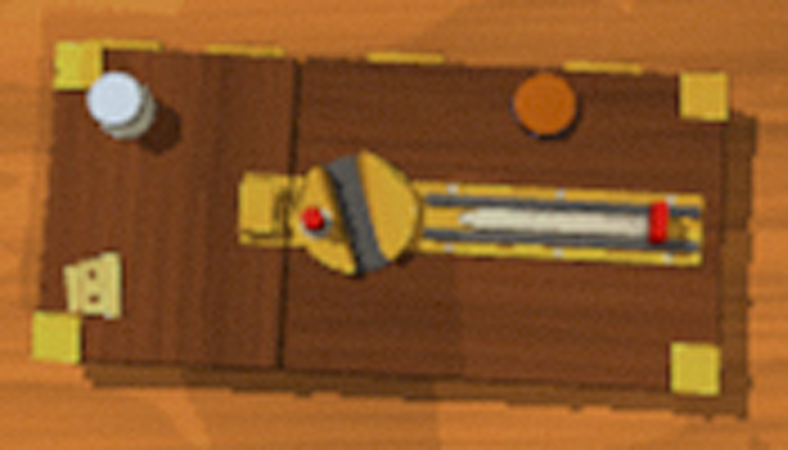

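The disc is at about (521,115) with the stud near 120°. The chest yaw is about -4°, and the tab is at (503,-75.5,103). I'll move above it and look from close by.

Call:
arm_command(
  steps=[
    [0, 0, -0.113, 0, 0, -0.4, -1],
    [0, 0, -0.113, 0, 0, -0.4, -1],
    [0, 0, -0.113, 0, 0, -0.4, -1],
    [0, 0, -0.113, 0, 0, -0.4, -1],
    [0, 0, -0.113, 0, 0, -0.4, -1],
    [0, 0, -0.113, 0, 0, -0.4, -1],
    [0, 0, -0.113, 0, 0, -0.4, -1],
    [0, 0, -0.113, 0, 0, -0.4, -1],
    [0, 0, -0.113, 0, 0, -0.4, -1],
    [0, 0, -0.113, 0, 0, -0.4, -1],
    [0, 0, 0, 0.85, 0.39, 0, -1],
    [0, 0, 0, 0.85, 0.39, 0, -1],
    [0, 0, 0, 0.85, 0.39, 0, -1],
    [0, 0, 0, 0.85, 0.39, 0, -1],
    [0, 0, 0, 0.85, 0.39, 0, -1],
    [0, 0, 0, 0.85, 0.39, 0, -1],
    [0, 0, 0, 0.85, 0.39, 0, -1],
    [0, 0, 0, 0.85, 0.39, 0, -1],
    [0, 0, 0, 0.85, 0.39, 0, -1],
    [0, 0, 0, 0.85, 0.39, 0, -1],
  ],
)

```text
time: 1.77
tcp_pos: [322.1, -322.1, 316.8]
tool_rot: [-0.0, 0.731, 0.682, 0.0]
wrist_force: [0.4, -0.2, -0.5]
grip_width: 0.0
gripper_force: 0.0
```

Call:
arm_command(
  steps=[
    [0, 0, 0, 0.85, 0.39, 0, -1],
    [0, 0, 0, 0.85, 0.39, 0, -1],
    [0, 0, 0, 0.85, 0.39, 0, -1],
    [0, 0, 0, 0.85, 0.39, 0, -1],
    [0, 0, 0, 0.85, 0.39, 0, -1],
    [0, 0, 0, 0.85, 0.39, 0, -1],
    [0, 0, 0, 0.85, 0.39, 0, -1],
    [0, 0, 0, 0.85, 0.39, 0, -1],
    [0, 0, 0, 0.85, 0.39, 0, -1],
    [0, 0, 0, 0.85, 0.39, 0, -1],
    [0, 0, 0, 0.85, 0.39, 0, -1],
    [0, 0, 0, 0.85, 0.39, 0, -1],
    [0, 0, 0, 0, 0, 0, -1],
    [0, 0, 0, 0, 0, 0, -1],
  ],
)

```text
time: 2.93
tcp_pos: [483.3, -27.1, 316.7]
tool_rot: [-0.0, 0.73, 0.683, -0.0]
wrist_force: [-0.3, -0.4, 0.4]
grip_width: -0.1
gripper_force: 0.0
```

Run:
```python
from h import *
s=sense();c=capture("wrist");save(c,"w1.png");print(s["time"],s["tcp_pos"],s["tool_rot"],s["qpos"],s["grip_width"],c["tool_from_camera"],c["K"])
np.savez("/tmp/w1",P=cloud(c,s),px=c["pixels"])
```

```text
2.9333 [483.31385941 -27.12765694 316.69062542] [-4.64808837e-04  7.30337544e-01  6.83086183e-01 -3.49362863e-04] [-1.98863801e-01  9.51921620e-02  1.56708822e+00 -2.87096855e-05
  1.48047485e+00 -1.32025228e-01] -0.07263146913627777 [[-1.88372972e-04 -9.65549545e-01 -2.60219216e-01  6.74230684e+01]
 [ 9.99999964e-01 -2.31255641e-04  1.34178463e-04 -7.69095669e-01]
 [-1.89733115e-04 -2.60219181e-01  9.65549554e-01 -1.75806602e+02]
 [ 0.00000000e+00  0.00000000e+00  0.00000000e+00  1.00000000e+00]] [[271.29453887   0.         257.88854409]
 [  0.         271.29453887 190.05317391]
 [  0.           0.           1.        ]]
```

View pics/w1.png

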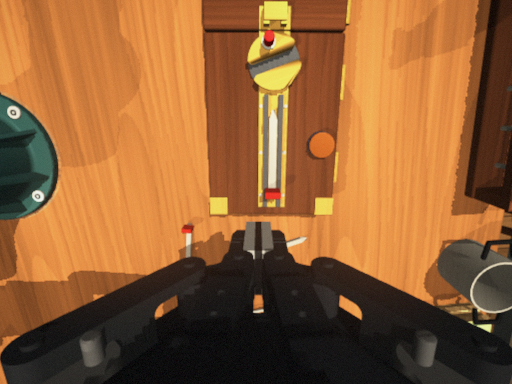

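The wrist view shows the disc at (274,62), the stud at (269,38), the tab at (272,194) and the rails between columns 262 and 284.

```bash
cat > m.py <<'E'
from h import *
import sys
def measure(P,px,s,show=True):
    px=px.astype(int);r,g,b=px[...,0],px[...,1],px[...,2]
    X=P[...,:2]; Z=P[...,2]
    near=(np.abs(X[...,0]-515)<90)&(X[...,1]>-110)&(X[...,1]<210)
    red=(r>110)&(g<60)&(b<60)&near&(Z>75)
    k,l,st,ce=cv2.connectedComponentsWithStats(red.astype(np.uint8))
    for i in range(1,k):
        if st[i,4]>10:
            q=P[l==i];t=q[q[:,2]>q[:,2].max()-5];print("red",ce[i].round(),st[i,4],"top centre",((t.max(0)+t.min(0))/2).round(1),"ext",np.ptp(t,axis=0).round(1))
    disc=near&(Z>74.5)&(Z<79)&(np.hypot(X[...,0]-519,X[...,1]-115)<50)
    q=X[disc];c,rad=cv2.minEnclosingCircle(q.astype(np.float32));print("disc",c,rad,"n",len(q))
    u=s["u"];n=np.array([u[1],-u[0]])
    bar=near&(Z>68)&(Z<76)&(X[...,1]<60)
    q=X[bar];a=q@u;w=q@n
    for lo in range(-90,60,30):
        k=(a-s['o']>lo)&(a-s['o']<lo+30)
        if k.sum()>20: print(lo,"w range",np.percentile(w[k],[1,50,99]).round(1))
E
python3 - <<'E'
from m import *
d=np.load("/tmp/w1.npz");P=d["P"];px=d["px"]
u=np.array([.0717,.9974])
measure(P,px,dict(u=u,o=u@[515,0]))
m=((P[...,2]>56)&(P[...,2]<67)&(np.hypot(P[...,0]-515,P[...,1]-20)<200)).astype(np.uint8)
Q=P[m>0][:,:2]
# long side edges: per-y extremes
for lo in range(-110,150,40):
    k=(Q[:,1]>lo)&(Q[:,1]<lo+5)
    if k.sum(): print(lo,Q[k,0].min().round(1),Q[k,0].max().round(1))
# brass plate colour centre line, z~63
r,g,b=[px[...,i].astype(int) for i in range(3)]
y=(r>130)&(g>100)&(b<90)&(abs(P[...,2]-63)<4)&(abs(P[...,0]-512)<35)
for lo in range(-90,70,20):
    k=y&(P[...,1]>lo)&(P[...,1]<lo+20)
    if k.sum(): x=P[k][:,0];print("plate",lo,k.sum(),x.min().round(1),x.max().round(1),((x.min()+x.max())/2).round(1))
E
```

```text
red [268.  37.] 53 top centre [487.3  40.2 492.5] ext [0. 0. 0.]
red [272. 193.] 136 top centre [487.3  40.2 492.5] ext [0. 0. 0.]
disc (515.2025146484375, 121.50823211669922) 44.623783111572266 n 1577
-90 w range [491.4 504.2 519. ]
-60 w range [491.1 505.1 518.4]
-30 w range [490.8 517.5 596.9]
0 w range [490.5 514.6 595.8]
30 w range [490.2 505.2 519. ]
-110 396.1 600.8
-70 400.3 601.4
-30 402.8 604.7
10 405.8 607.3
50 408.9 610.4
90 410.7 614.8
130 413.8 616.3
plate -90 78 478.4 524.1 501.2
plate -70 98 479.7 524.9 502.3
plate -50 111 481.1 527.2 504.1
plate -30 76 482.4 528.2 505.3
plate -10 81 483.7 528.8 506.3
plate 10 113 485.0 531.1 508.0
plate 30 106 486.4 531.8 509.1
plate 50 116 487.7 534.3 511.0
```

```bash
cat > m.py <<'E'
from h import *
from scipy.optimize import least_squares
def measure(P,px,c0=(515,115)):
    px=px.astype(int);r,g,b=px[...,0],px[...,1],px[...,2];X=P[...,:2];Z=P[...,2]
    near=(np.abs(X[...,0]-515)<90)&(X[...,1]>-110)&(X[...,1]<210)
    red=(r>100)&(g<60)&(b<60)&near&(Z>75)&(Z<115)
    k,l,st,ce=cv2.connectedComponentsWithStats(red.astype(np.uint8))
    for i in range(1,k):
        if st[i,4]>10:
            q=P[l==i];t=q[q[:,2]>np.percentile(q[:,2],90)-3];print("red",ce[i].round(),st[i,4],"top",((t.max(0)+t.min(0))/2).round(1),"med",np.median(t,0).round(1),"ext",np.ptp(t,axis=0).round(1))
    # brass disc pixels; outer boundary circle of radius 38
    m=(near&(np.abs(Z-77)<3)&(np.hypot(X[...,0]-c0[0],X[...,1]-c0[1])<46))
    q=X[m]-c0;a=np.degrees(np.arctan2(q[:,1],q[:,0]));rr=np.hypot(*q.T)
    e=[]
    for t in range(-180,180,8):
        k=(a>=t)&(a<t+8)&(rr>25)
        if k.any() and not 50<t<130: e.append(q[k][rr[k].argmax()])
    e=np.array(e)
    f=least_squares(lambda p:np.hypot(e[:,0]-p[0],e[:,1]-p[1])-p[2],[0,0,38],loss="soft_l1")
    print("disc centre",f.x[:2]+c0,"r",f.x[2])
    # slot: dark grey pixels in the disc
    c=f.x[:2]+c0;d=np.hypot(X[...,0]-c[0],X[...,1]-c[1])
    sl=(d<36)&(abs(r-b)<45)&(r<140)&(Z<74)&(Z>55)
    q=X[sl]-c
    if len(q)>20:
        w,v=np.linalg.eigh(np.cov(q.T));print("slot n",len(q),"mid",q.mean(0).round(1),"std",np.sqrt(w).round(1),"world angle of slot",np.degrees(np.arctan2(v[1,1],v[0,1]))%180)
E
python3 - <<'E'
from m import *
d=np.load("/tmp/w1.npz");measure(d["P"],d["px"])
E
```

```text
red [268.  37.] 54 top [507.  139.8 106.2] med [505.5 137.3 105.7] ext [11.6 13.4  3.9]
red [272. 193.] 135 top [500.3 -74.5 102.5] med [499.  -73.9 102.2] ext [21.3  8.9  4.2]
disc centre [514.31249426 114.56259831] r 37.48611802096549
slot n 548 mid [0.4 1.9] std [ 4.3 20.9] world angle of slot 16.36281642170266
```

Disc axis is at about (515,114.5), and the stud is at chest angle of about 110°, so I'll turn it 70° to pi. The tool's x runs along chest y and its y along chest x. I'll descend on the +x side of the stud.

Call:
arm_command(
  steps=[
    [0, 0, 0, 0.797, 0.172, 0, -1],
    [0, 0, 0, 0.797, 0.172, 0, -1],
    [0, 0, 0, 0.797, 0.172, 0, -1],
    [0, 0, 0, 0.797, 0.172, 0, -1],
    [0, 0, 0, 0.797, 0.172, 0, -1],
    [0, 0, 0, 0.797, 0.172, 0, -1],
    [0, 0, 0, 0.797, 0.172, 0, -1],
    [0, 0, 0, 0, 0, 0.9, -1],
    [0, 0, 0, 0, 0, 0.9, -1],
    [0, 0, 0, 0, 0, 0.9, -1],
    [0, 0, 0, 0, 0, 0.9, -1],
    [0, 0, 0, 0, 0, 0.9, -1],
    [0, 0, 0, 0, 0, 0.9, -1],
    [0, 0, 0, 0, 0, 0.9, -1],
    [0, 0, 0, 0, 0, 0.5, -1],
    [0, 0, 0, 0, 0, 0.3, -1],
    [0, 0, 0, 0, 0, 0.3, -1],
    [0, 0, 0, 0, 0, 0.26, -1],
    [0, 0, 0, 0, 0, 0, -1],
  ],
)

```text
time: 4.57
tcp_pos: [530.6, 135.7, 86.6]
tool_rot: [-0.0, 0.732, 0.682, -0.0]
wrist_force: [-0.1, 0.1, 0.2]
grip_width: 0.0
gripper_force: 0.0
```

Call:
arm_command(
  steps=[
    [0, 0, 0, -0.03, -0.067, 0, -1],
    [0, 0, 0, -0.03, -0.067, 0, -1],
    [0, 0, 0, -0.03, -0.067, 0, -1],
    [0, 0, 0, -0.03, -0.067, 0, -1],
    [0, 0, 0, -0.03, -0.067, 0, -1],
    [0, 0, 0, -0.03, -0.067, 0, -1],
    [0, 0, 0, -0.03, -0.067, 0, -1],
    [0, 0, 0, -0.03, -0.067, 0, -1],
    [0, 0, 0, -0.03, -0.067, 0, -1],
    [0, 0, 0, 0, 0, 0, -1],
  ],
)

```text
time: 5.4
tcp_pos: [511.7, 129.3, 87.4]
tool_rot: [-0.0, 0.731, 0.682, -0.0]
wrist_force: [-0.3, -0.3, 0.3]
grip_width: 0.1
gripper_force: 0.0
```

Run:
```python
from m import *
s=sense();c=capture("top");save(c,"t2.png");print(s["tcp_pos"])
measure(cloud(c),c["pixels"])
c=capture("scene");print("scene");measure(cloud(c),c["pixels"])
c=capture("wrist");save(c,"w2.png")
```

```text
[511.7377553 129.2887734  87.381462 ]
red [291. 209.] 32 top [501.8 -74.8 107.6] med [503.3 -75.9 107.1] ext [19.6  8.6  4.8]
disc centre [532.14505416 124.92587212] r 49.217840352333965
scene
red [289. 192.] 24 top [513.5 138.2 108. ] med [512.2 139.5 107.1] ext [ 7.6 11.3  4.1]
red [211. 195.] 47 top [504.7 -75.8 104.3] med [506.2 -76.6 102.3] ext [23.5  8.3  6.9]
disc centre [517.9034945 112.3786755] r 35.80625851285717
slot n 103 mid [3.3 4.9] std [ 4.5 21.6] world angle of slot 13.666698703331576
```

View pics/w2.png

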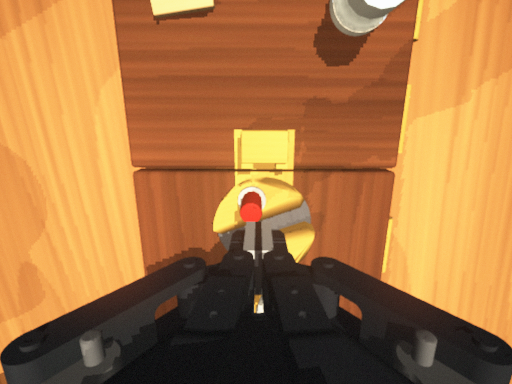

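The stud, at (251,207), sits just past the fingertips at about (258,235) and has hardly moved. I'll measure the fingers and stud from the wrist depth.

Run:
```python
from m import *
s=sense();c=capture("wrist");P=cloud(c,s);print(s["tcp_pos"]);measure(P,c["pixels"])
for v in (180,190,200,207,214,220,225,230,235,240,245,250): print(v,[tuple(P[v,u].round(0).astype(int)) for u in (238,246,252,258,264,272,280)])
```

```text
[512.48303577 129.46137063  87.44775173]
red [250. 199.] 153 top [508.  144.4 102.5] med [506.4 145.8 102.3] ext [11.9  4.9  5.3]
disc centre [514.59735159 114.90543528] r 37.75285812850885
slot n 162 mid [-25.9  -8.8] std [ 3.7 10.6] world angle of slot 16.661013041707434
180 [(np.int64(498), np.int64(151), np.int64(61)), (np.int64(504), np.int64(152), np.int64(64)), (np.int64(509), np.int64(152), np.int64(67)), (np.int64(513), np.int64(153), np.int64(72)), (np.int64(518), np.int64(153), np.int64(72)), (np.int64(524), np.int64(152), np.int64(69)), (np.int64(530), np.int64(150), np.int64(63))]
190 [(np.int64(499), np.int64(147), np.int64(76)), (np.int64(505), np.int64(148), np.int64(79)), (np.int64(509), np.int64(148), np.int64(79)), (np.int64(513), np.int64(148), np.int64(80)), (np.int64(517), np.int64(146), np.int64(76)), (np.int64(523), np.int64(146), np.int64(78)), (np.int64(529), np.int64(145), np.int64(76))]
200 [(np.int64(499), np.int64(141), np.int64(80)), (np.int64(505), np.int64(146), np.int64(98)), (np.int64(509), np.int64(146), np.int64(99)), (np.int64(513), np.int64(144)
[... 2444 characters left out ...]
, np.int64(137), np.int64(140))]
245 [(np.int64(503), np.int64(139), np.int64(145)), (np.int64(507), np.int64(142), np.int64(154)), (np.int64(510), np.int64(142), np.int64(153)), (np.int64(513), np.int64(142), np.int64(153)), (np.int64(515), np.int64(142), np.int64(153)), (np.int64(519), np.int64(142), np.int64(154)), (np.int64(523), np.int64(137), np.int64(145))]
250 [(np.int64(504), np.int64(144), np.int64(161)), (np.int64(508), np.int64(142), np.int64(158)), (np.int64(510), np.int64(142), np.int64(158)), (np.int64(513), np.int64(142), np.int64(158)), (np.int64(515), np.int64(141), np.int64(157)), (np.int64(519), np.int64(142), np.int64(158)), (np.int64(522), np.int64(142), np.int64(160))]
```

Run:
```python
from m import *
c=capture("scene");P=cloud(c);px=c["pixels"]
cv2.imwrite("pics/s2.png",cv2.resize(px[130:240,220:350,::-1],None,fx=5,fy=5,interpolation=cv2.INTER_NEAREST))
m=(abs(P[...,0]-512)<30)&(abs(P[...,1]-130)<40)&(P[...,2]>82)&(P[...,2]<200)
for lo in range(82,180,6):
    k=m&(P[...,2]>=lo)&(P[...,2]<lo+6)
    if k.sum(): q=P[k];print(lo,k.sum(),q.min(0).round(),q.max(0).round())
```

```text
82 7 [508. 132.  83.] [519. 145.  87.]
88 7 [512. 134.  89.] [516. 145.  93.]
94 5 [512. 133.  95.] [515. 144.  99.]
100 11 [508. 133. 101.] [518. 144. 106.]
106 4 [511. 135. 107.] [515. 141. 108.]
118 2 [518. 120. 123.] [519. 123. 123.]
124 4 [519. 119. 124.] [521. 139. 129.]
130 8 [518. 120. 130.] [528. 134. 135.]
136 5 [519. 119. 137.] [527. 134. 138.]
148 1 [518. 118. 149.] [518. 118. 149.]
154 1 [522. 117. 159.] [522. 117. 159.]
160 2 [516. 118. 160.] [520. 118. 165.]
166 3 [522. 117. 167.] [525. 127. 171.]
172 8 [523. 114. 172.] [541. 139. 176.]
178 7 [527. 118. 179.] [530. 141. 184.]
```

View pics/s2.png

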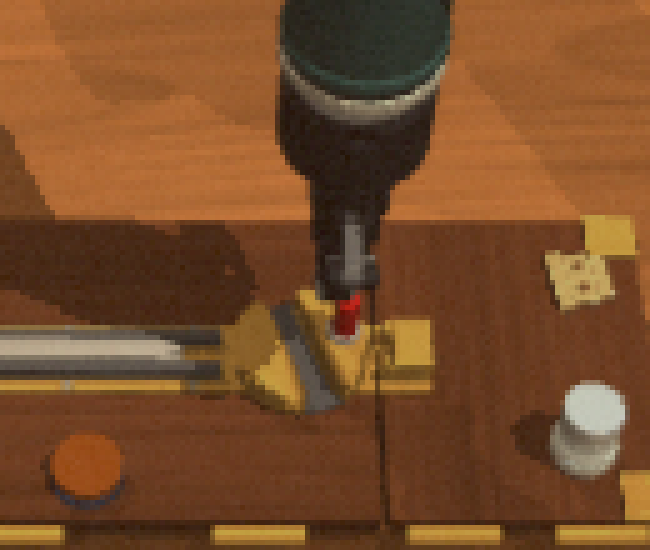

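The depth data and this picture agree that the real fingertips end about 35 mm above the reported TCP. The tip is at z≈122 for a TCP z of 87, so the fingers passed over the stud at (345,315 in the crop). I'll go back to the +x side, lower by 36 mm and then push.

Call:
arm_command(
  steps=[
    [0, 0, 0, 0.15, 0.3, 0, -1],
    [0, 0, 0, 0.15, 0.3, 0, -1],
    [0, 0, 0, 0, 0, 0.3, -1],
    [0, 0, 0, 0, 0, 0.3, -1],
    [0, 0, 0, 0, 0, 0.3, -1],
    [0, 0, 0, 0, 0, 0.2, -1],
    [0, 0, 0, 0, 0, 0.1, -1],
    [0, 0, 0, 0, 0, 0, -1],
    [0, 0, 0, 0, 0, 0, -1],
  ],
)

```text
time: 6.4
tcp_pos: [530.6, 137.1, 51.1]
tool_rot: [-0.0, 0.731, 0.682, -0.0]
wrist_force: [0.6, -0.1, -0.2]
grip_width: -0.2
gripper_force: 0.0
```

Call:
arm_command(
  steps=[
    [0, 0, 0, -0.03, -0.067, 0, -1],
    [0, 0, 0, -0.03, -0.067, 0, -1],
    [0, 0, 0, -0.03, -0.067, 0, -1],
    [0, 0, 0, -0.03, -0.067, 0, -1],
    [0, 0, 0, -0.03, -0.067, 0, -1],
    [0, 0, 0, -0.03, -0.067, 0, -1],
    [0, 0, 0, -0.03, -0.067, 0, -1],
    [0, 0, 0, -0.03, -0.067, 0, -1],
    [0, 0, 0, -0.03, -0.067, 0, -1],
    [0, 0, 0, 0, 0, 0, -1],
  ],
)

```text
time: 7.23
tcp_pos: [514.5, 129.3, 52.1]
tool_rot: [0.002, 0.731, 0.682, 0.001]
wrist_force: [6.7, -4.0, 1.3]
grip_width: 0.1
gripper_force: 3.4
```

Run:
```python
from m import *
s=sense();print(s["tcp_pos"])
c=capture("wrist");measure(cloud(c,s),c["pixels"]);save(c,"w3.png")
P=cloud(c,s);print([P[v,258].round(0) for v in (205,210,215,220,225,230,240)])
c=capture("scene");print("scene");measure(cloud(c),c["pixels"])
```

```text
[514.52601863 129.26770535  52.11786504]
red [219. 244.] 542 top [493.4 132.3 109.1] med [493.  130.8 105.8] ext [14.  13.1 11.7]
disc centre [514.4731695  114.94326576] r 37.78653654864291
[array([515., 147.,  76.]), array([515., 144.,  76.]), array([515., 141.,  76.]), array([514., 137.,  76.]), array([514., 142.,  94.]), array([514., 142., 101.]), array([514., 141., 112.])]
scene
red [211. 195.] 48 top [505.  -75.8 103.4] med [505.4 -77.  102.7] ext [22.3  8.3  5.1]
disc centre [517.08416846 113.10414233] r 36.69552683868501
slot n 68 mid [-2.6  5.4] std [ 3.7 21.5] world angle of slot 54.577242284800555
```

View pics/w3.png

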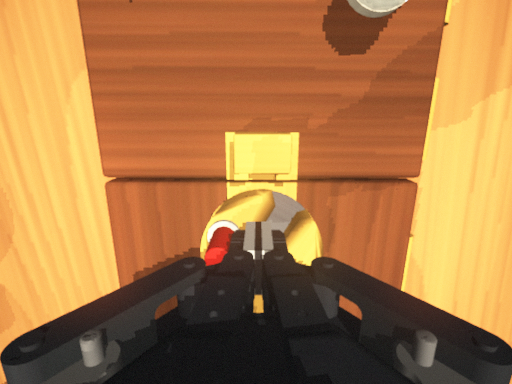

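The stud is now at chest angle of about 146°. Next I'll go round to its +y side and push it along -y toward 180°.

Call:
arm_command(
  steps=[
    [0, 0, 0, 0, 0.2, 0, -1],
    [0, 0, 0, 0.44, 0, 0, -1],
    [0, 0, 0, 0.44, 0, 0, -1],
    [0, 0, 0, 0, -0.3, 0, -1],
    [0, 0, 0, 0, -0.3, 0, -1],
    [0, 0, 0, 0, -0.3, 0, -1],
    [0, 0, 0, 0, 0, 0, -1],
    [0, 0, 0, -0.1, 0, 0, -1],
    [0, 0, 0, -0.08, 0, 0, -1],
    [0, 0, 0, -0.08, 0, 0, -1],
    [0, 0, 0, -0.08, 0, 0, -1],
    [0, 0, 0, -0.08, 0, 0, -1],
    [0, 0, 0, -0.08, 0, 0, -1],
    [0, 0, 0, -0.08, 0, 0, -1],
    [0, 0, 0, -0.08, 0, 0, -1],
    [0, 0, 0, -0.04, 0, 0, -1],
    [0, 0, 0, 0, 0, 0, -1],
  ],
)

```text
time: 8.75
tcp_pos: [490.6, 137.2, 51.0]
tool_rot: [-0.001, 0.732, 0.682, -0.001]
wrist_force: [-1.2, 2.8, -1.0]
grip_width: -0.0
gripper_force: 1.1
```

Run:
```python
from m import *
s=sense();print(s["tcp_pos"])
for n in("top","scene"):
    c=capture(n);P=cloud(c);print(n);measure(P,c["pixels"]);np.savez("/tmp/"+n,P=P,px=c["pixels"])
a=cv2.resize(capture("scene")["pixels"][130:230,220:340,::-1],None,fx=4,fy=4,interpolation=cv2.INTER_CUBIC)
b=cv2.resize(capture("top")["pixels"][160:235,180:260,::-1],None,fx=4,fy=4,interpolation=cv2.INTER_CUBIC)
o=np.zeros((400,800,3),np.uint8);o[:,:480]=a;o[:300,480:800]=b;cv2.imwrite("pics/s3.png",o)
```

```text
[490.55102452 137.18012761  51.00184551]
top
red [291. 209.] 32 top [502.3 -74.9 106. ] med [502.3 -76.1 104.8] ext [19.9  9.2  4.7]
disc centre [517.54386592 115.80174447] r 38.07336738837663
scene
red [281. 185.] 17 top [490.8 118.4 105.8] med [492.6 118.3 106.4] ext [12.5 11.1  3.2]
red [211. 195.] 48 top [504.3 -75.6 102.6] med [503.9 -77.  101.7] ext [23.1  8.6  5.6]
disc centre [517.33962326 113.47525888] r 37.18965307670125
slot n 64 mid [-6.3  2.5] std [ 5.1 22.1] world angle of slot 78.08533763539695
```

View pics/s3.png

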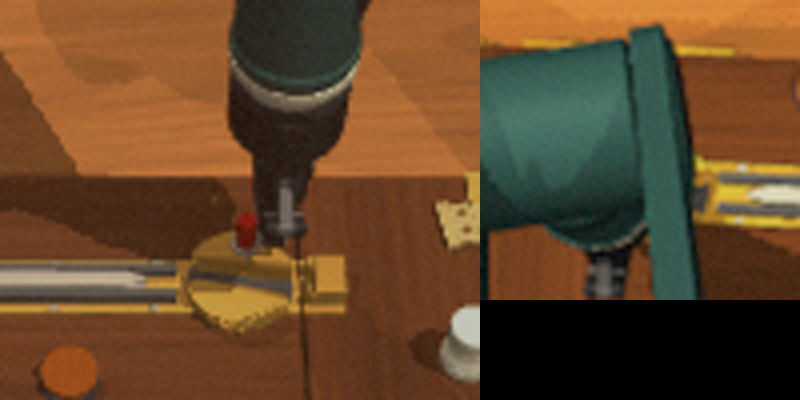

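The picture shows the slot nearly lined up, about 7° short, with the stud at about 173°. I'll push 3.2 mm further, back off and look.

Call:
arm_command(
  steps=[
    [0, 0, 0, -0.04, 0, 0, -1],
    [0, 0, 0, -0.04, 0, 0, -1],
    [0, 0, 0, -0.03, 0, 0, -1],
    [0, 0, 0, 0, 0, 0, -1],
    [0, 0, 0, 0, 0, 0, -1],
    [0, 0, 0, 0.2, 0, 0, -1],
    [0, 0, 0, 0, 0, -0.5, -1],
    [0, 0, 0, 0, 0, -0.9, -1],
    [0, 0, 0, 0, 0, -0.9, -1],
    [0, 0, 0, 0, 0, -0.9, -1],
    [0, 0, 0, -0.8, 0.2, -0.8, -1],
    [0, 0, 0, -0.8, 0.2, -0.8, -1],
    [0, 0, 0, -0.8, 0.2, -0.8, -1],
    [0, 0, 0, -0.8, 0.2, 0, -1],
    [0, 0, 0, 0, 0, 0, -1],
  ],
)

```text
time: 10.2
tcp_pos: [512.5, 38.5, 221.8]
tool_rot: [0.003, 0.732, 0.681, 0.001]
wrist_force: [0.7, -0.4, -0.6]
grip_width: -0.1
gripper_force: 0.0
```

Run:
```python
from m import *
s=sense();print(s["tcp_pos"])
c=capture("wrist");P=cloud(c,s);measure(P,c["pixels"]);np.savez("/tmp/w4",P=P,px=c["pixels"])
cv2.imwrite("pics/w4.png",cv2.resize(c["pixels"][40:290,150:380,::-1],None,fx=2.4,fy=2.4,interpolation=cv2.INTER_CUBIC))
```

```text
[512.46300069  38.52498435 221.77577541]
red [230. 108.] 69 top [489.1 116.8 106.2] med [487.4 116.2 106.1] ext [11.6  9.4  3.2]
disc centre [514.41278398 114.81583083] r 37.65628405199772
slot n 881 mid [0.1 1.9] std [ 4.8 20.5] world angle of slot 84.59355532893771
```

View pics/w4.png

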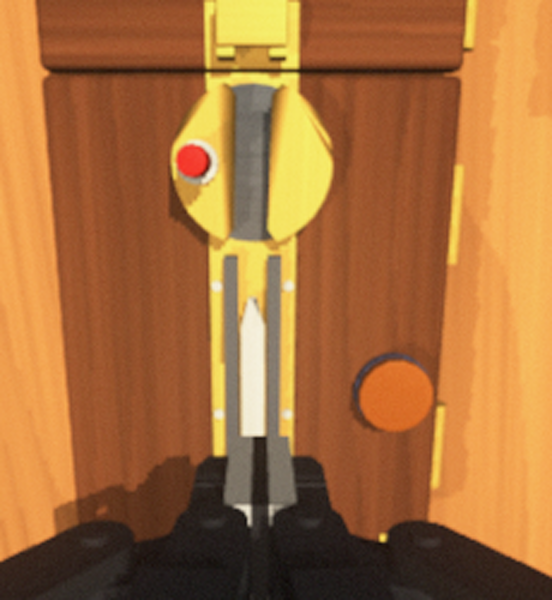

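The slot is aligned with the rails to within about 1.5°, with the stud at crop (193,160). I'll move behind the tab and lower until the tip is at z≈80.

Call:
arm_command(
  steps=[
    [0, 0, 0, -0.92, -0.02, 0, -1],
    [0, 0, 0, -0.92, -0.02, 0, -1],
    [0, 0, 0, -0.92, -0.02, 0, -1],
    [0, 0, 0, -0.92, -0.02, 0, -1],
    [0, 0, 0, -0.92, -0.02, 0, -1],
    [0, 0, 0, 0, 0, 0.9, -1],
    [0, 0, 0, 0, 0, 0.9, -1],
    [0, 0, 0, 0, 0, 0.9, -1],
    [0, 0, 0, 0, 0, 0.9, -1],
    [0, 0, 0, 0, 0, 0.9, -1],
    [0, 0, 0, 0, 0, 0.4, -1],
    [0, 0, 0, 0, 0, 0.4, -1],
    [0, 0, 0, 0, 0, 0.4, -1],
    [0, 0, 0, 0, 0, 0.2, -1],
    [0, 0, 0, 0, 0, 0, -1],
  ],
)

```text
time: 11.5
tcp_pos: [495.3, -93.9, 40.8]
tool_rot: [-0.002, 0.731, 0.682, -0.001]
wrist_force: [-0.1, -0.1, 0.3]
grip_width: -0.3
gripper_force: 0.0
```

Run:
```python
from m import *
s=sense();print(s["tcp_pos"])
c=capture("wrist");P=cloud(c,s);measure(P,c["pixels"])
c=capture("scene");P=cloud(c);measure(P,c["pixels"])
```

```text
[495.3227037  -93.85186043  40.80265442]
red [267. 217.] 1408 top [500.9 -74.7 101.7] med [499.4 -75.7 101.9] ext [23.6 10.9  4.4]Traceback (most recent call last):
  File "<stdin>", line 3, in <module>
  File "m.py", line 19, in measure
    f=least_squares(lambda p:np.hypot(e[:,0]-p[0],e[:,1]-p[1])-p[2],[0,0,38],loss="soft_l1")
    return func(*args, **kwargs)
    vector_fun = VectorFunction(
        fun_wrapped,
    ...<6 lines>...
        workers=workers
    )
    self._update_fun()
    ~~~~~~~~~~~~~~~~^^
    self.f = self.fun_wrapped(xp_copy(self.x))
             ~~~~~~~~~~~~~~~~^^^^^^^^^^^^^^^^^
    return np.atleast_1d(self.fun(x))
                         ~~~~~~~~^^^
    return self.f(x, *self.args, **self.kwargs)
           ~~~~~~^^^^^^^^^^^^^^^^^^^^^^^^^^^^^^
  File "m.py", line 19, in <lambda>
    f=least_squares(lambda p:np.hypot(e[:,0]-p[0],e[:,1]-p[1])-p[2],[0,0,38],loss="soft_l1")
                                      ~^^^^^
IndexError: too many indices for array: array is 1-dimensional, but 2 were indexed
```

The gap to the tab is about 3 mm. I'll correct 4 mm sideways and raise 3 mm, then push the first stretch.

Call:
arm_command(
  steps=[
    [0, 0, 0, 0, 0.07, -0.05, -1],
    [0, 0, 0, 0, 0.07, -0.05, -1],
    [0, 0, 0, 0, 0, 0, -1],
    [0, 0, 0, 0.1, 0, 0, -1],
    [0, 0, 0, 0.15, 0, 0, -1],
    [0, 0, 0, 0.15, 0, 0, -1],
    [0, 0, 0, 0.15, 0, 0, -1],
    [0, 0, 0, 0.15, 0, 0, -1],
    [0, 0, 0, 0.15, 0, 0, -1],
    [0, 0, 0, 0.15, 0, 0, -1],
    [0, 0, 0, 0.15, 0, 0, -1],
    [0, 0, 0, 0.15, 0, 0, -1],
    [0, 0, 0, 0.1, 0, 0, -1],
    [0, 0, 0, 0, 0, 0, -1],
  ],
)

```text
time: 12.72
tcp_pos: [503.5, -52.4, 45.3]
tool_rot: [-0.0, 0.731, 0.682, 0.0]
wrist_force: [0.4, 0.3, -0.7]
grip_width: 0.1
gripper_force: 0.0
```

```bash
sed -i 's/^    f=least/    if len(e)<8: return\n    f=least/' m.py
python3 - <<'E'
from m import *
s=sense();print(s["tcp_pos"],s["wrist_force"])
c=capture("wrist");P=cloud(c,s);measure(P,c["pixels"])
E
```

```text
[503.48972216 -52.44803994  45.27575486] [ 0.40306225  0.29592215 -0.69120317]
red [256. 208.] 742 top [503.2 -30.2  99.4] med [503.4 -29.9  99.3] ext [22.6  2.6  5.2]
red [253. 232.] 186 top [502.9 -35.6 102.1] med [499.6 -37.9 102. ] ext [23.2  9.5  3. ]
```

The bar has moved 39 mm with negligible force and its nose is already in the slot. I'll keep pushing.

Call:
arm_command(
  steps=[
    [0, 0, 0, 0.15, 0, 0, -1],
    [0, 0, 0, 0.15, 0, 0, -1],
    [0, 0, 0, 0.15, 0, 0, -1],
    [0, 0, 0, 0.15, 0, 0, -1],
    [0, 0, 0, 0.15, 0, 0, -1],
    [0, 0, 0, 0.15, 0, 0, -1],
    [0, 0, 0, 0.15, 0, 0, -1],
    [0, 0, 0, 0.15, 0, 0, -1],
    [0, 0, 0, 0.15, 0, 0, -1],
    [0, 0, 0, 0.1, 0, 0, -1],
    [0, 0, 0, 0, 0, 0, -1],
  ],
)

```text
time: 13.68
tcp_pos: [506.8, -9.3, 45.4]
tool_rot: [-0.0, 0.731, 0.682, 0.0]
wrist_force: [-0.5, 0.0, -1.0]
grip_width: -0.2
gripper_force: 0.0
```

Call:
arm_command(
  steps=[
    [0, 0, 0, 0.12, 0, 0, -1],
    [0, 0, 0, 0.12, 0, 0, -1],
    [0, 0, 0, 0.12, 0, 0, -1],
    [0, 0, 0, 0.12, 0, 0, -1],
    [0, 0, 0, 0.12, 0, 0, -1],
    [0, 0, 0, 0.12, 0, 0, -1],
    [0, 0, 0, 0.12, 0, 0, -1],
    [0, 0, 0, 0.12, 0, 0, -1],
    [0, 0, 0, 0.12, 0, 0, -1],
    [0, 0, 0, 0.08, 0, 0, -1],
    [0, 0, 0, 0, 0, 0, -1],
  ],
)

```text
time: 14.6
tcp_pos: [509.2, 25.4, 45.4]
tool_rot: [-0.0, 0.731, 0.682, 0.0]
wrist_force: [0.9, -0.6, 0.3]
grip_width: 0.1
gripper_force: 0.0
```

Run:
```python
from m import *
s=sense();print(s["tcp_pos"],s["wrist_force"])
c=capture("wrist");P=cloud(c,s);measure(P,c["pixels"])
```

```text
[509.16106029  25.35375022  45.42052334] [ 0.92093234 -0.56046597  0.3080356 ]
red [191.  58.] 718 top [489.  117.4 106.1] med [487.3 116.5 106.1] ext [13.4 13.5  4.2]
red [255. 217.] 1429 top [508.6  43.5 101.7] med [507.5  43.  102. ] ext [23.4 11.4  4.2]
disc centre [514.63174891 115.12636066] r 38.02965105950013
slot n 973 mid [5.8 3. ] std [ 4.6 20.5] world angle of slot 80.92827270024296
```

About 13 mm remains, so I'll push slowly until the bar meets the end wall.

Call:
arm_command(
  steps=[
    [0, 0, 0, 0.08, 0, 0, -1],
    [0, 0, 0, 0.08, 0, 0, -1],
    [0, 0, 0, 0.08, 0, 0, -1],
    [0, 0, 0, 0.08, 0, 0, -1],
    [0, 0, 0, 0.08, 0, 0, -1],
    [0, 0, 0, 0.05, 0, 0, -1],
    [0, 0, 0, 0, 0, 0, -1],
  ],
)

```text
time: 15.23
tcp_pos: [510.1, 38.6, 45.4]
tool_rot: [-0.0, 0.731, 0.682, 0.0]
wrist_force: [-0.3, -0.2, 0.2]
grip_width: 0.2
gripper_force: 0.0
```

Call:
arm_command(
  steps=[
    [0, 0, 0, 0.04, 0, 0, -1],
    [0, 0, 0, 0.04, 0, 0, -1],
    [0, 0, 0, 0, 0, 0, -1],
  ],
)

```text
time: 15.48
tcp_pos: [510.3, 39.7, 45.5]
tool_rot: [0.001, 0.731, 0.682, -0.001]
wrist_force: [0.0, -5.3, 0.6]
grip_width: -0.1
gripper_force: 2.6
```

It meets a firm stop at the expected place. I'll press a little more, then retract and check.

Call:
arm_command(
  steps=[
    [0, 0, 0, 0.05, 0, 0, -1],
    [0, 0, 0, 0, 0, 0, -1],
  ],
)

```text
time: 15.65
tcp_pos: [510.7, 39.8, 45.7]
tool_rot: [0.001, 0.731, 0.683, -0.001]
wrist_force: [-0.8, -11.3, 2.1]
grip_width: -0.2
gripper_force: 5.8
```

Call:
arm_command(
  steps=[
    [0, 0, 0, -0.2, 0, 0, -1],
    [0, 0, 0, -0.3, 0, 0, -1],
    [0, 0, 0, -0.3, 0, 0, -1],
    [0, 0, 0, 0, 0, -0.6, -1],
    [0, 0, 0, 0, 0, -0.9, -1],
    [0, 0, 0, 0, 0, -0.9, -1],
    [0, 0, 0, 0, 0, -0.9, -1],
    [0, 0, 0, 0, 0, -0.9, -1],
    [0, 0, 0, 0, 0, -0.9, -1],
    [0, 0, 0, 0, 0, -0.5, -1],
    [0, 0, 0, 0, 0, 0, -1],
    [0, 0, 0, 0, 0, 0, -1],
  ],
)

```text
time: 16.65
tcp_pos: [509.2, 17.7, 214.0]
tool_rot: [0.001, 0.731, 0.682, 0.001]
wrist_force: [-0.2, -0.1, -0.4]
grip_width: 0.3
gripper_force: 0.0
```

Run:
```python
from m import *
s=sense();print(s["tcp_pos"],s["wrist_force"])
c=capture("wrist");P=cloud(c,s);measure(P,c["pixels"]);save(c,"w9.png")
```

```text
[509.16651758  17.65767096 213.98728809] [-0.2051243  -0.10743578 -0.39393085]
red [231.  87.] 81 top [489.2 116.1 106.1] med [487.7 114.9 106.2] ext [11.8 11.   3.7]
red [256. 140.] 42 top [509.7  61.8 100.9] med [509.2  61.8 101. ] ext [21.   1.4  2.4]
red [249. 147.] 11 top [501.8  55.7 102. ] med [500.8  54.2 102.4] ext [6.4 3.5 2.8]
disc centre [514.38134484 115.08819201] r 37.76458656681115
slot n 209 mid [ 3.4 -0.9] std [ 6.1 20.9] world angle of slot 78.52746053084317
```

View pics/w9.png

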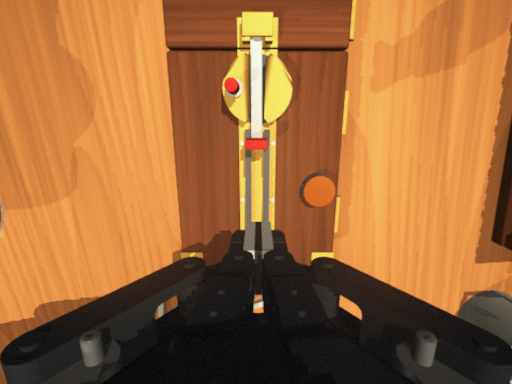

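The bar runs through the slot into the keeper, with the tab at (256,144). The tab centre is 58 mm behind the disc's axis, against about 59 mm expected when fully home. The robot is clear and everything else I can see is undisturbed.

```bash
python3 -c "
from cell import sign_off
print(sign_off())"
```

```text
the job is handed in; nothing more can be done
None
```

The chest is locked and the job is handed in: the disc is turned to pi, the bar is pushed through it against the keeper's end wall, and the robot is clear after about 17 s of robot time.

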